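# Park the caliper case in its bay behind the height gauge

## Task

Put the long black caliper case away in the empty bay of the timber rack at the back of the bench: with the fingertips or the outside of the fingers, push one end and then the other so that its left end slips in behind the height gauge first, then swing the right end in until the case lies fully home, flat against the back strip between the two dividers. Only slide it on the bench, never lift it, and do not shift the height gauge, the bottle, the ring gauge or the small wooden box.

Things in the scene. Friction and masses are not known exactly. Their poses are not given: they have to be found in the camera images.
- rack: fixed rack of wooden strips 25 mm high at the back of the bench. Origin: bench level, middle of the empty long bay, on the front face of its back strip; +x away from the robot, +y left along the strip. Back strip 14 mm thick, y -170 to +350. Dividers 12 mm thick run from it to x -60, centred at y -164, +164 and +344: the empty bay lies between the first two, 316 mm inside, open to the robot
- caliper_case: loose closed black plastic caliper case, 75 mm (its x) by 290 mm (its y) by 28 mm high, 0.3 to 0.65 kg, lying in front of the rack, right of the height gauge, within 0.35 rad of parallel to the rack. Origin: centre of its underside; +y is its left end. Home: axes parallel to the rack's, origin at x -37.5, y 0 in the rack's frame (13 mm play at each end; front edge 15 mm proud of the dividers)
- case_left_end (a point): centre of the case's left end face, 145 mm from its centre along its +y, 14 mm above the bench
- case_right_end (a point): centre of the case's right end face, 145 mm from its centre along its -y, 14 mm above the bench
- height_gauge: height gauge standing loose, 2.2 kg, in front of the left half of the empty bay. Origin: centre of its underside. Round foot 80 mm across, 36 mm high; column in its middle up to 240 mm; slide at 97 to 177 mm with a jaw reaching 70 mm to the left at 95 to 110 mm height. Between the foot and the dividers' ends is a gap of 45 to 65 mm, less than the case's width
- amber_bottle: bystander: amber bottle with black cap, 62 mm diameter, 155 mm high, standing at the left, nearer the robot than the gauge. Origin: centre of its underside
- ring_gauge: bystander: plain steel ring, 56 mm outside diameter, 22 mm high, lying at the left of the bench. Origin: centre of its underside
- micrometer_box: bystander: dark wooden micrometer box 70 x 145 x 40 mm in the rack's shorter bay at the left. Origin: centre of its underside
Mind the look-alikes: they are no part of the job. Several things look just like the height_gauge: the one meant starts farthest to the robot's right.

How it is judged (in metres and radians):
On the way:
1. the left end of the case has gone in behind the height gauge while its right end is still outside the bay (x of case_left_end in the frame of rack above -0.095 m and y of case_left_end in the frame of rack above 0.08 m and x of case_right_end in the frame of rack below -0.07 m), for 0.1 s.
At the end, for the whole second after the job is handed in: the case lies flat on the bench in the empty bay between the dividers, within 8 mm of touching the back strip and within 0.04 rad of parallel to it, at rest; the height gauge still stands upright (x of caliper_case in the frame of rack between -0.0455 and -0.033 m and y of caliper_case in the frame of rack between -0.02 and 0.02 m and angle between the y axis of caliper_case and the y axis of rack, either way round below 0.04 rad and angle between each of caliper_case, height_gauge's own z axis and vertical below 0.05 rad and height (world z) of caliper_case below 0.005 m and linear speed of caliper_case below 0.01 m/s).
It fails at once if the case was lifted or tipped off the bench (height (world z) of caliper_case above 0.012 m or angle between caliper_case's own z axis and vertical above 0.12 rad).
It fails at once if the height gauge was shifted more than 8 mm or tipped (distance of height_gauge from where it was at the start of the episode above 0.008 m or angle between height_gauge's own z axis and vertical above 0.1 rad).
It fails at once if the bottle, ring gauge or wooden box was disturbed (more than 10 mm) (distance of any of amber_bottle, ring_gauge, micrometer_box from where it was at the start of the episode above 0.01 m).
It also fails if it takes over 72 s, if anything falls off the work surface, if the arm or the gripper's body presses on something with over 40 N, if the wrist force passes 120 N, or if a joint passes its speed limit or range.

## Robot

A 6-joint arm with a two-finger parallel gripper is mounted at the origin on the work surface. World frame = base frame: x ahead of the robot, y to its left, z up, the work surface at z = 0. Lengths are in mm, angles in rad, forces in N, time in s.
With the tool pointing down it reaches from about 200 to 875 mm from the base axis. Payload 3.4 kg.
Tool frame: the origin (TCP) lies between the finger pads; the fingertips stand 22 mm ahead of it and the grasp point (between the pads) lies 3 mm ahead of it; z points along the fingers, y is the direction in which the jaws open and shut (so a half turn about z gives the same grasp; the last joint's range is limited). The gripper opens to 94 mm and grips with 3 to 60 N. Pads are 16 mm wide; open, the fingers measure 119 mm over their backs; the gripper's body (75 mm by 177 mm) begins 78 mm behind the grasp point.
Start: joints at [-0.121, 0.276, 1.505, -0, 1.361, -0.121], TCP at [575.033, -0.009, 227.493] pointing down, gripper open.
Joint ranges: [-2.89, 2.89], [-0.75, 2.08], [0.22, 2.7], [-1.18, 4.32], [0.11, 2.71], [-2.7, 2.7]. Speed limits (rad/s): [2.57, 2.57, 3.14, 3.14, 3.14, 3.14].

## Interface

Orientations are given as a unit quaternion [x, y, z, w].
In Python, from plant import bot, optics, job gives the robot as it stands.
- The arm moves only by the tool servo_tool, never from a script. Its argument "moves" is a list of rows, each a list of 5 numbers: the gripper command: -1 is shut, 1 is fully open, values between are in proportion, then the shift along the tool's x, y, z normalised to -1 to 1, where 1 is 0.5 m, then the turn about the tool's z normalised to -1 to 1, where 1 is 90 degrees. In form: [[jaw, x, y, z, turn], ...]. A call has 1 to 5 rows; each row is the pose to reach, as a shift and turn from the pose measured when the call began, along the tool's axes at that moment; what a row does not reach only later rows make up. A row lasts 1/10 s, in which the tool goes at most 50 mm and 8.59 degrees, less where a joint would pass 70% of its speed; a pose out of reach is approached as far as the arm can. A call with a number of a shift or a turn outside -1 to 1 is refused whole. A call with a gripper value outside its range is refused whole. The fingers move at their own pace and stop on an object; "newtons" is the grip in N (left out, the last holds). Time passes only in rows, so rows that repeat a pose let the fingers close. It gives the time, the measured TCP pose, the force and the opening at its end, in the units of the state.
- bot.get_state(): the state, without advancing time (a new reading comes with each control period).
- optics.grab_frame(name): name is "scene" or "side" or "wrist"; returns a dict with "frame" (384x512x3 uint8, red, green, blue), "range_z" (384x512 float32, mm along the optical axis (not along the pixel's ray), 0 where there is no reading), "fx", "fy", "cx", "cy" (pixels), "extrinsics" (4x4, takes a point from world to camera coordinates). Camera axes: x right, y down, z forward; pixel columns grow to the right and rows downward; lengths in mm; the calibration is good to about 2 mm. A picture is of the moment at which its call begins.
- job.hand_in(): hands the job in, once; it reports no verdict.
The state is a dict: "t": time; "joint_positions": joint angles; "joint_velocities": joint speeds; "tau": joint torques, N m; "tool_pos": TCP position; "tool_rot": TCP orientation; "contact_force": force on the tool from outside, world axes, zero at the start; "wrist_torque": the same for the moment, N m; "grip_width": finger opening in mm.
Only numpy, scipy, OpenCV 4.12 (cv2) and the standard library are available. Lean on these libraries where they do the work, as an engineer would, in place of code of your own. Each camera call takes 0.05 s, during which the arm holds its last target.

## Working session

There is one attempt and no reset: what is moved stays moved. The work goes in short steps, Python scripts to look and compute and a tool call to move; the robot and the scene stay as the last step left them, time stands still between calls to the robot, and variables do not carry over. Pictures are saved under pics/ and viewed, and the job is handed in when it is done.

Besides the shell and the picture viewer there is one more tool, called after ">>>" by a JSON object that holds its "method" and its "body". servo_tool: Moves the arm, as the interface text tells. Its arguments: {"type":"object","properties":{"moves":{"type":"array"},"newtons":{"type":"number"}},"required":["moves"]}

```bash
mkdir -p pics; ls; python3 - <<'E'
from plant import bot, optics, job
import cv2, numpy as np, pickle
print(bot.get_state())
for n in ["scene","side"]:
    f=optics.grab_frame(n); pickle.dump(f,open(f"pics/{n}0.pkl","wb"))
    cv2.imwrite(f"pics/{n}0.png",cv2.resize(f["frame"][:,:,::-1],(800,600)))
    print(n,f["fx"],f["cx"],f["cy"],np.round(f["extrinsics"],3).tolist())
E
```

```text
pics
{'t': 0.0, 'joint_positions': array([-1.21029233e-01,  2.76543719e-01,  1.50613260e+00, -2.89167717e-05,
        1.36071913e+00, -1.21013174e-01]), 'joint_velocities': array([-9.15940094e-04,  6.41565722e-04,  6.47193298e-04,  1.15478842e-04,
        1.09354829e-05,  5.02193023e-04]), 'tau': array([ 1.66144628e-04, -4.04588020e+01, -2.37234324e+01,  7.02253589e-02,
        3.46444664e-02, -1.77189750e-04]), 'tool_pos': array([5.74451749e+02, 3.39887451e-02, 2.26634188e+02]), 'tool_rot': array([ 7.07110031e-01,  7.07102957e-01, -5.66904011e-04, -7.00954050e-04]), 'contact_force': array([-0.94502031, -0.48809849, -0.26893481]), 'wrist_torque': array([ 0.0049629 , -0.0376323 , -0.06640937]), 'grip_width': 94.02038968861882}
scene 348.963398547216 257.13394456833026 188.77944058937527 [[-0.378, 0.926, 0.005, 203.786], [0.755, 0.311, -0.577, -372.408], [-0.536, -0.215, -0.816, 1302.613], [0.0, 0.0, 0.0, 1.0]]
side 356.07283727486544 254.11265603617235 194.1017671467264 [[0.988, -0.152, -0.024, -508.186], [-0.098, -0.502, -0.86, 78.552], [0.119, 0.852, -0.51, 904.043], [0.0, 0.0, 0.0, 1.0]]
```

View pics/scene0.png

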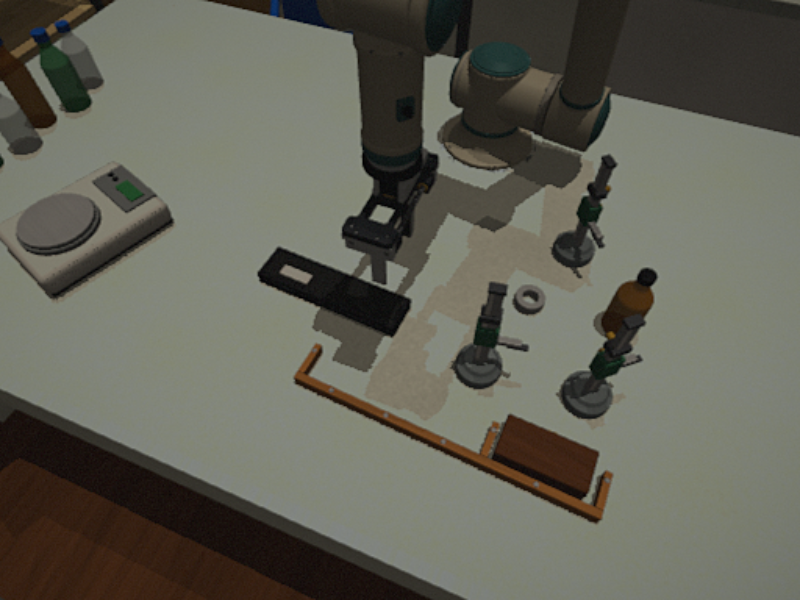

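View pics/side0.png

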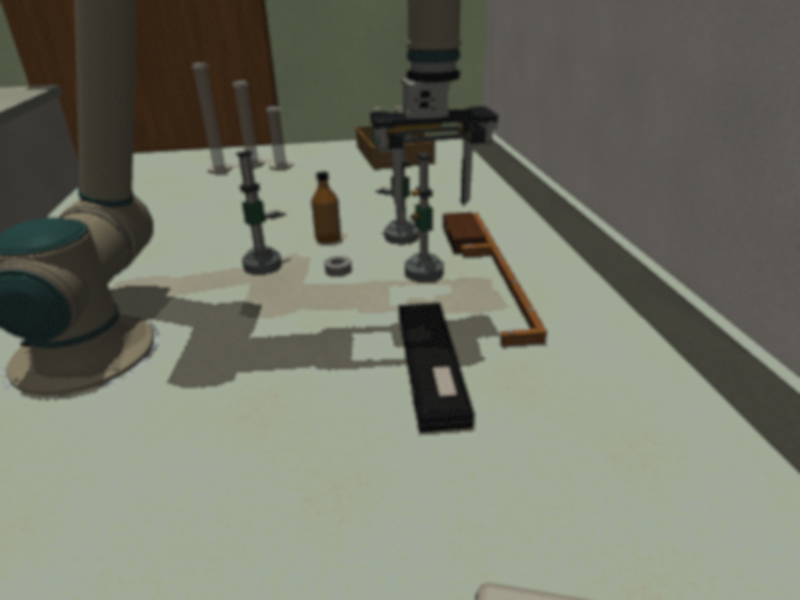

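The scene view shows the case at about (335,290), the target gauge's foot at (480,365), and the empty bay's back strip running from (300,378) to (490,465). The bottle, ring and box are to the right of these, which is robot-left. Next I measure them.

```bash
cat > h.py <<'E'
import cv2, numpy as np
def world(f):
    z=f["range_z"].astype(float); H,W=z.shape
    u,v=np.meshgrid(np.arange(W),np.arange(H))
    P=np.stack([(u-f["cx"])/f["fx"]*z,(v-f["cy"])/f["fy"]*z,z],-1)
    E=f["extrinsics"]; w=(P-E[:3,3])@E[:3,:3]; w[z<=0]=np.nan; return w
def plane(f,uv,h):
    uv=np.atleast_2d(np.asarray(uv,float)); E=f["extrinsics"];R=E[:3,:3];c=-R.T@E[:3,3]
    d=np.stack([(uv[:,0]-f["cx"])/f["fx"],(uv[:,1]-f["cy"])/f["fy"],np.ones(len(uv))],-1)@R
    return c+d*((h-c[2])/d[:,2])[:,None]
def biggest(m):
    n,l,s,c=cv2.connectedComponentsWithStats(m.astype(np.uint8)); 
    return l==1+np.argmax(s[1:,4])
def case(f,roi=None,verbose=False):
    w=world(f); rgb=f["frame"].astype(int)
    m=(w[...,2]>21)&(w[...,2]<36)&(w[...,0]>350)&(w[...,0]<850)&(w[...,1]>-420)&(w[...,1]<300)
    hsv=cv2.cvtColor(f["frame"],cv2.COLOR_RGB2HSV)
    m&=~((hsv[...,1]>110)&(hsv[...,2]>70))
    if roi is not None: m&=roi(w)
    m=cv2.morphologyEx(m.astype(np.uint8),cv2.MORPH_OPEN,np.ones((3,3)))>0
    m=biggest(m); vv,uu=np.nonzero(m)
    p=plane(f,np.stack([uu,vv],-1),28)[:,:2]
    (c,s,a)=cv2.minAreaRect(p.astype(np.float32)); b=cv2.boxPoints((c,s,a))
    e=[b[1]-b[0],b[2]-b[1]]; L=max(e,key=np.linalg.norm); L=L*np.sign(L[1])
    return np.array(c),s,np.arctan2(-L[0],L[1]),m,b
E
python3 - <<'E'
from h import *; import pickle
for n in ["scene","side"]:
    f=pickle.load(open(f"pics/{n}0.pkl","rb")); w=world(f)
    hsv=cv2.cvtColor(f["frame"],cv2.COLOR_RGB2HSV)
    c,s,a,m,b=case(f); print(n,"case",c,s,"ang",a,"z",np.median(w[m][:,2]),m.sum())
    # rack orange, top
    o=(hsv[...,0]<18)&(hsv[...,1]>150)&(hsv[...,2]>110)&(w[...,2]>18)&(w[...,2]<32)&(w[...,0]>600)
    vv,uu=np.nonzero(o); p=plane(f,np.stack([uu,vv],-1),25)[:,:2]
    print("rack n",len(p),p.min(0),p.max(0))
    np.save(f"pics/rack_{n}.npy",p)
    if n=="scene":
        r=cv2.minAreaRect(p.astype(np.float32)); print(r,cv2.boxPoints(r).tolist())
    g=(w[...,2]>25)&(w[...,2]<42)&(w[...,0]>350)&(w[...,0]<850)&(hsv[...,1]<90)&~m
    k,l,st,ce=cv2.connectedComponentsWithStats(g.astype(np.uint8))
    for i in range(1,k):
        if st[i,4]>40:
            q=w[l==i]; print("blob",st[i],q.min(0).round(),q.max(0).round(),cv2.minEnclosingCircle(q[:,:2].astype(np.float32)))
    d=f["frame"][:,:,::-1].copy(); d[m]=(0,0,255); d[o]=(255,0,0); d[g]=(0,255,0); cv2.imwrite(f"pics/m_{n}.png",d)
E
```

```text
scene case [ 548.30297852 -135.56095886] (291.23480224609375, 78.50367736816406) ang -0.06563823 z 29.25791219039321 2157
rack n 613 [ 669.39538278 -112.513329  ] [769.4575276  404.23079689]
((719.8321533203125, 146.01791381835938), (515.99169921875, 69.91738891601562), 86.53519439697266) [[669.3452758789062, -109.39360046386719], [739.1348266601562, -113.61909484863281], [770.3190307617188, 401.429443359375], [700.5294799804688, 405.6549072265625]]
blob [ 2 82 23 12 93] [  411. -1012.    25.] [ 470. -951.   41.] ((439.87255859375, -985.1384887695312), 33.95237350463867)
blob [ 28 134  82  53 402] [ 508. -622.   25.] [ 758. -522.   42.] ((632.7518920898438, -574.1107177734375), 133.56222534179688)
blob [293 220  28  25 425] [561. 128.  25.] [634. 202.  41.] ((595.5421752929688, 165.48464965820312), 38.23124313354492)
blob [362 237  30  26 471] [541. 310.  25.] [613. 385.  42.] ((578.3317260742188, 347.3115234375), 38.26716613769531)
blob [327 265  47  20  48] [673. 240.  35.] [681. 354.  42.] ((676.332763671875, 296.97283935546875), 57.184757232666016)
side case [ 543.7355957  -143.61714172] (289.8056945800781, 75.26146697998047) ang -0.06451286 z 26.341086602322708 2420
rack n 163 [ 667.31005263 -115.0199696 ] [760.35610802 373.96766815]
blob [191  53  65   6 142] [ 351. 2094.   25.] [ 850. 2148.   42.] ((600.0526733398438, 2132.4375), 249.6273193359375)
blob [248 141  18   9 109] [547. 311.  25.] [606. 366.  42.] ((575.9972534179688, 339.2538757324219), 30.206933975219727)
blob [261 162  21  11 159] [563. 129.  25.] [625. 188.  42.] ((593.3550415039062, 161.0365753173828), 31.794179916381836)
```

View pics/m_scene.png

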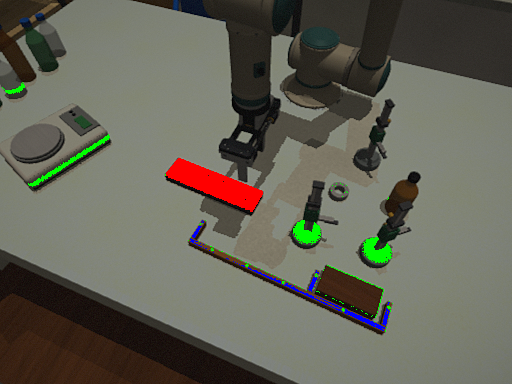

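>>> {"method": "servo_tool", "body": {"moves": [[-1,-0.06,-0.07,0,0],[-1,-0.12,-0.14,0,0],[-1,-0.17,-0.21,0.05,0],[-1,-0.17,-0.21,0.12,0],[-1,-0.17,-0.21,0.2,0]], "newtons": 20}}

```text
t: 0.6
tool_pos: [469.1, -86.0, 126.9]
tool_rot: [0.708, 0.706, 0.0, 0.001]
contact_force: [1.4, 0.9, 0.2]
grip_width: 57.4
```

>>> {"method": "servo_tool", "body": {"moves": [[-1,0,0,0,0],[-1,0,0,0,0]]}}

```text
t: 0.8
tool_pos: [468.9, -85.9, 127.0]
tool_rot: [0.708, 0.706, -0.0, 0.0]
contact_force: [1.4, -0.6, 0.0]
grip_width: 41.5
```

>>> {"method": "servo_tool", "body": {"moves": [[-1,0,0,0.05,0],[-1,0,0,0.1,0],[-1,0,0,0.15,0],[-1,0,0,0.18,0],[-1,0,0,0.194,0]]}}

```text
t: 1.3
tool_pos: [470.3, -86.2, 30.5]
tool_rot: [0.708, 0.707, 0.0, 0.001]
contact_force: [-0.3, -0.1, -0.5]
grip_width: 2.4
```

>>> {"method": "servo_tool", "body": {"moves": [[-1,0,0,0,0],[-1,0,0.01,0,0],[-1,0,0.02,0,0],[-1,0,0.03,0,0]]}}

```text
t: 1.7
tool_pos: [486.8, -86.5, 31.6]
tool_rot: [0.708, 0.707, 0.001, 0.002]
contact_force: [0.1, 0.4, -0.3]
grip_width: 0.2
```

```bash
cat > look.py <<'E'
import sys
from plant import bot, optics
from h import *
import pickle
O=np.array([737.3,54.8]);t=-0.0605
R=np.array([[np.cos(t),-np.sin(t)],[np.sin(t),np.cos(t)]])
tag=sys.argv[1]
for n in (sys.argv[2:] or ["scene"]):
    f=optics.grab_frame(n); pickle.dump(f,open(f"pics/{n}{tag}.pkl","wb"))
    d=f["frame"][:,:,::-1].copy()
    try:
        c,s,a,m,b=case(f); r=(c-O)@R
        d[m]=d[m]//2+np.array([0,0,127],np.uint8)
        print(n,"case world",c.round(1),np.round(s,1),"yaw",round(a,3),"| rack",r.round(1),"relyaw",round(a-t,3), m.sum())
        ax=np.array([-np.sin(a-t),np.cos(a-t)])*145; print("  Lend",(r+ax).round(1),"Rend",(r-ax).round(1))
    except Exception as e: print(n,e)
    w=world(f); hsv=cv2.cvtColor(f["frame"],cv2.COLOR_RGB2HSV)
    g=(w[...,2]>25)&(w[...,2]<42)&(abs(w[...,0]-594)<55)&(abs(w[...,1]-165)<55)&(hsv[...,1]<90)
    q=w[g]
    if len(q)>20: print("  gauge",np.round(cv2.minEnclosingCircle(q[:,:2].astype(np.float32))[0],1))
    cv2.imwrite(f"pics/{n}{tag}.png",cv2.resize(d,(800,600)))
s=bot.get_state(); print(s["t"],s["tool_pos"].round(1),s["contact_force"].round(1),round(s["grip_width"],1))
E
python3 look.py 1
```

```text
scene case world [ 548.6 -135.5] [291.5  79. ] yaw -0.066 | rack [-176.9 -201.3] relyaw -0.005 2140
  Lend [-176.2  -56.3] Rend [-177.6 -346.3]
  gauge [594.7 164.2]
1.75 [487.7 -86.6  31.4] [ 1.3 -0.6  0.2] 0.4
```

View pics/scene1.png

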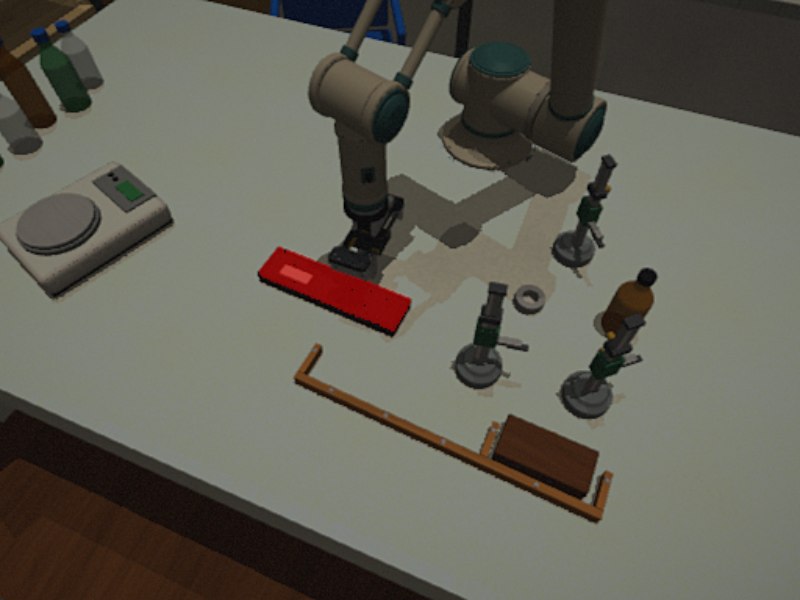

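The closed fingers sit just in front of the case at about (355,265), with the case untouched. I'll push it in +x now.

>>> {"method": "servo_tool", "body": {"moves": [[-1,0,0.012,0,0],[-1,0,0.024,0,0],[-1,0,0.036,0,0],[-1,0,0.048,0,0],[-1,0,0.06,0,0]]}}

```text
t: 2.25
tool_pos: [514.8, -85.8, 31.2]
tool_rot: [0.708, 0.707, -0.001, -0.0]
contact_force: [-4.7, 0.5, 4.6]
grip_width: 0.5
```

```bash
python3 look.py 2
```

```text
scene case world [ 560.5 -136.9] [291.3  81.2] yaw -0.119 | rack [-164.9 -202. ] relyaw -0.059 2006
  Lend [-156.4  -57.3] Rend [-173.4 -346.8]
  gauge [595.5 165.3]
2.3 [516.9 -86.1  31.3] [-0.3  0.7  0.3] 0.2
```

>>> {"method": "servo_tool", "body": {"moves": [[-1,0,0.012,0,0],[-1,0,0.024,0,0],[-1,0,0.036,0,0],[-1,0,0.048,0,0],[-1,0,0.06,0,0]]}}

```text
t: 2.8
tool_pos: [547.9, -86.2, 31.2]
tool_rot: [0.708, 0.707, 0.001, 0.001]
contact_force: [-1.6, 0.9, -1.6]
grip_width: 0.5
```

>>> {"method": "servo_tool", "body": {"moves": [[-1,0,0.01,0,0],[-1,0,0.02,0,0],[-1,0,0.02,0,0]]}}

```text
t: 3.1
tool_pos: [559.4, -86.4, 31.2]
tool_rot: [0.708, 0.707, 0.001, 0.002]
contact_force: [-0.8, -0.2, 0.1]
grip_width: 0.6
```

```bash
python3 look.py 3 scene side
```

```text
scene case world [ 598.1 -142.5] [292.4  77.6] yaw -0.303 | rack [-127.  -205.4] relyaw -0.243 2006
  Lend [-92.1 -64.6] Rend [-161.8 -346.1]
  gauge [594.7 164.4]
side case world [ 580.5 -147.3] [291.3 100.3] yaw -0.294 | rack [-144.3 -211.2] relyaw -0.233 2463
  Lend [-110.8  -70.1] Rend [-177.9 -352.3]
3.2 [559.  -86.5  31.4] [-0.5 -0.2 -0.4] 0.4
```

>>> {"method": "servo_tool", "body": {"moves": [[-1,0,-0.05,0,0],[-1,0,-0.05,-0.1,0],[-1,-0.09,-0.03,-0.12,0.05],[-1,-0.18,-0.02,-0.12,0.12],[-0.36,-0.27,-0.02,-0.12,0.193]]}}

```text
t: 3.7
tool_pos: [550.3, -223.3, 93.2]
tool_rot: [0.807, 0.59, 0.003, 0.004]
contact_force: [1.0, -0.1, 0.2]
grip_width: 5.3
```

```bash
cat > rel.py <<'E'
import sys
from plant import bot
import numpy as np
from scipy.spatial.transform import Rotation as Ro
s=bot.get_state(); R=Ro.from_quat(s["tool_rot"]).as_matrix()
tgt=np.array([float(v) for v in sys.argv[1:4]])
print("rel units",(R.T@(tgt-s["tool_pos"])/500).round(4),"tool y world",R[:,1].round(3),"pos",s["tool_pos"].round(1))
if len(sys.argv)>4:
    yaw=float(sys.argv[4]); cur=np.arctan2(R[1,1],R[0,1]); print("turn units",-(yaw-cur)/(np.pi/2))
E
python3 rel.py 547 -305 31 -0.303
```

```text
rel units [-0.1575  0.042   0.1249] tool y world [ 0.953 -0.303  0.01 ] pos [ 550.3 -223.3   93.2]
turn units -0.003282934924407582
```

>>> {"method": "servo_tool", "body": {"moves": [[-0.36,-0.08,0.02,0,0],[-0.36,-0.158,0.042,0,0],[-0.36,-0.158,0.042,0.06,0],[-0.36,-0.158,0.042,0.11,0],[-0.36,-0.158,0.042,0.124,0]]}}

```text
t: 4.2
tool_pos: [545.4, -305.0, 29.1]
tool_rot: [0.808, 0.59, 0.002, 0.003]
contact_force: [-0.1, -0.2, -0.2]
grip_width: 30.1
```

```bash
python3 look.py 4; python3 rel.py 547 -305 31 -0.303
```

```text
scene case world [ 598.4 -142.4] [292.7  78.1] yaw -0.303 | rack [-126.7 -205.3] relyaw -0.243 2293
  Lend [-91.8 -64.5] Rend [-161.6 -346. ]
  gauge [595.7 164.8]
4.25 [ 545.7 -304.7   29.2] [-0.4  0.7 -0.2] 30.0
rel units [ 0.0002  0.0028 -0.0036] tool y world [ 0.953 -0.304  0.007] pos [ 545.7 -304.7   29.2]
turn units -0.0035886827894626274
```

View pics/scene4.png

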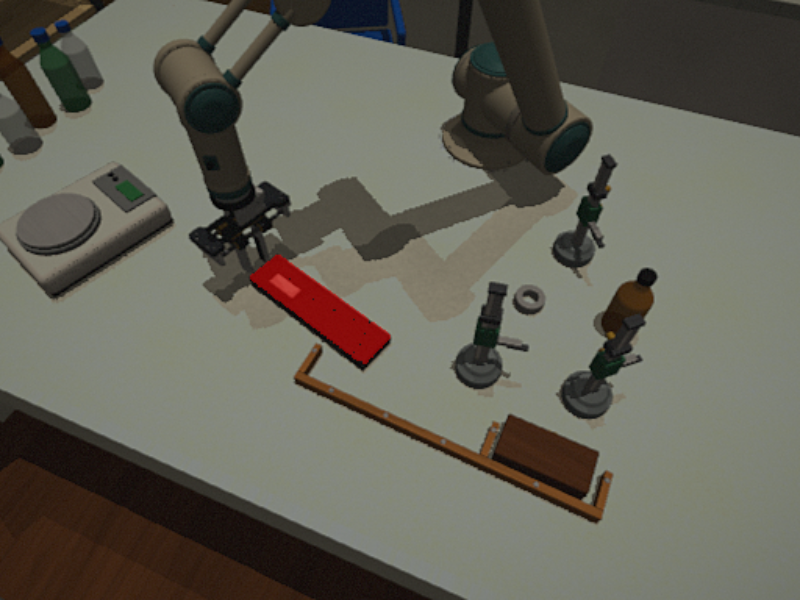

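The open fingertips stand just behind the case's right end at about (262,255). I'll push along the case's axis.

>>> {"method": "servo_tool", "body": {"moves": [[-0.36,0.015,0,0,0],[-0.36,0.03,0,0,0],[-0.36,0.05,0,0,0],[-0.36,0.07,0,0,0],[-0.36,0.09,0,0,0]]}}

```text
t: 4.75
tool_pos: [560.3, -261.7, 30.4]
tool_rot: [0.807, 0.59, 0.002, 0.004]
contact_force: [-1.6, -4.0, 1.8]
grip_width: 30.1
```

```bash
python3 look.py 5
```

```text
scene case world [ 607.6 -115.5] [296.9  77.7] yaw -0.307 | rack [-119.2 -177.8] relyaw -0.247 2390
  Lend [-83.8 -37.2] Rend [-154.6 -318.4]
  gauge [596.5 164.3]
4.8 [ 560.6 -260.    30.2] [-0.4 -0.6  1.2] 30.2
```

>>> {"method": "servo_tool", "body": {"moves": [[-0.36,0.02,0,0,0],[-0.36,0.04,0,0,0],[-0.36,0.06,0,0,0],[-0.36,0.08,0,0,0],[-0.36,0.1,0,0,0]]}}

```text
t: 5.3
tool_pos: [576.1, -212.0, 30.6]
tool_rot: [0.807, 0.591, 0.003, 0.004]
contact_force: [-1.2, -5.2, 2.9]
grip_width: 30.3
```

```bash
python3 look.py 6
```

```text
scene case world [623.  -67.1] [298.2  77.7] yaw -0.305 | rack [-106.7 -128.6] relyaw -0.245 2547
  Lend [-71.6  12. ] Rend [-141.9 -269.3]
  gauge [594.3 164.2]
5.35 [ 576.5 -210.2   30.5] [-0.6 -2.2  1.8] 30.1
```

>>> {"method": "servo_tool", "body": {"moves": [[-0.36,0.02,0,0,0],[-0.36,0.04,0,0,0],[-0.36,0.06,0,0,0],[-0.36,0.08,0,0,0],[-0.36,0.1,0,0,0]]}}

```text
t: 5.85
tool_pos: [591.7, -161.6, 30.4]
tool_rot: [0.807, 0.591, 0.003, 0.003]
contact_force: [-0.4, -3.4, 3.3]
grip_width: 30.0
```

```bash
python3 look.py 7
```

```text
scene case world [638.6 -17.5] [298.1  77.9] yaw -0.307 | rack [-94.2 -78.2] relyaw -0.246 2697
  Lend [-58.8  62.5] Rend [-129.5 -218.8]
  gauge [608.4 151.2]
5.9 [ 592.1 -159.8   30.4] [ 0.2 -0.7  1. ] 29.8
```

View pics/scene7.png

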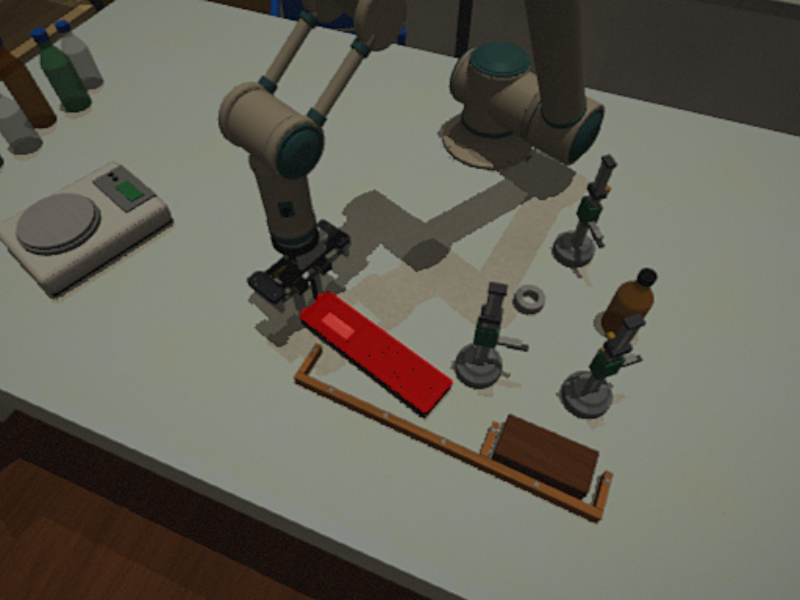

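The case's left end at about (440,385) is passing behind the gauge with clearance. The gauge reading of (608,151) includes case pixels; in the picture the gauge hasn't moved.

>>> {"method": "servo_tool", "body": {"moves": [[-0.36,0.02,0,0,0],[-0.36,0.04,0,0,0],[-0.36,0.06,0,0,0],[-0.36,0.08,0,0,0],[-0.36,0.1,0,0,0]]}}

```text
t: 6.4
tool_pos: [607.2, -111.1, 30.4]
tool_rot: [0.807, 0.591, 0.004, 0.002]
contact_force: [-1.0, -2.3, 0.3]
grip_width: 30.0
```

```bash
sed -i 's/w\[\.\.\.,2\]>25)&(w\[\.\.\.,2\]<42)/w[...,2]>33)\&(w[...,2]<42)/' look.py; python3 look.py 8
```

```text
scene case world [654.1  33.7] [295.6  77.4] yaw -0.307 | rack [-81.8 -26.1] relyaw -0.246 2836
  Lend [-46.4 114.5] Rend [-117.1 -166.7]
  gauge [595.2 164.9]
6.45 [ 607.7 -109.3   30.4] [0.9 0.5 0.4] 29.7
```

View pics/scene8.png

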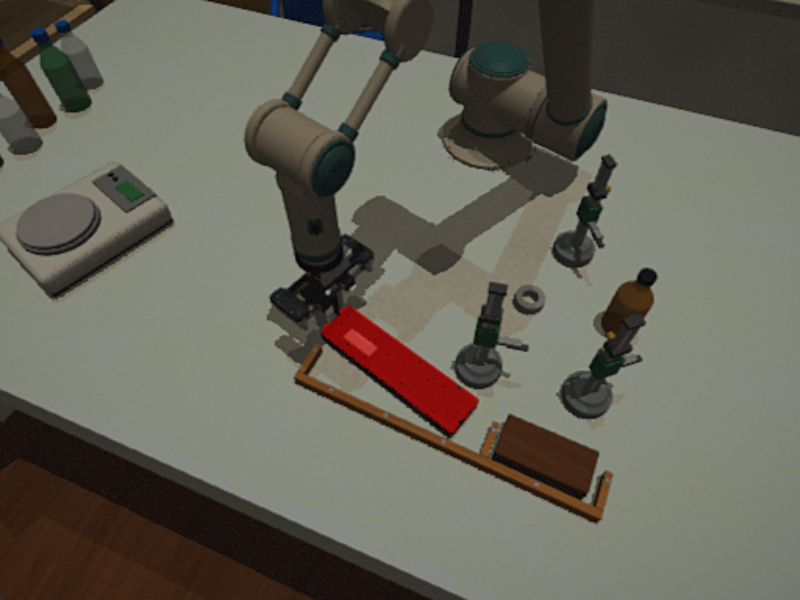

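>>> {"method": "servo_tool", "body": {"moves": [[-0.36,0.01,0,0,0],[-0.36,0.02,0,0,0],[-0.36,0.03,0,0,0],[-0.36,0.038,0,0,0]]}}

```text
t: 6.85
tool_pos: [613.4, -90.8, 30.3]
tool_rot: [0.807, 0.591, 0.005, 0.001]
contact_force: [-1.6, -3.2, 0.4]
grip_width: 30.0
```

```bash
python3 look.py 9
```

```text
scene case world [660.5  54. ] [295.5  77.8] yaw -0.306 | rack [-76.6  -5.4] relyaw -0.246 2922
  Lend [-41.3 135.2] Rend [-111.9 -146. ]
  gauge [594.8 164.7]
6.9 [613.5 -90.2  30.3] [ 0.2 -1.2 -0. ] 30.1
```

>>> {"method": "servo_tool", "body": {"moves": [[-0.36,0.008,0,0,0],[-0.36,0.016,0,0,0],[-0.36,0.016,0,0,0]]}}

```text
t: 7.2
tool_pos: [616.2, -81.7, 30.3]
tool_rot: [0.807, 0.591, 0.005, 0.001]
contact_force: [-0.2, -0.2, 0.1]
grip_width: 30.3
```

>>> {"method": "servo_tool", "body": {"moves": [[-0.36,-0.02,0,0,0],[-0.36,-0.05,0,0,0],[-0.36,-0.06,0,-0.06,0],[-1,-0.06,0,-0.12,0],[-1,-0.06,0,-0.12,0]]}}

```text
t: 7.7
tool_pos: [609.0, -112.8, 94.2]
tool_rot: [0.807, 0.59, 0.008, 0.004]
contact_force: [-0.3, -0.8, 0.5]
grip_width: 17.6
```

```bash
python3 look.py 10 scene; python3 rel.py 560 -60 92 -0.06
```

```text
scene case world [664.1  65.7] [289.8  77.7] yaw -0.307 | rack [-73.7   6.5] relyaw -0.246 2930
  Lend [-38.4 147.1] Rend [-109.1 -134.2]
  gauge [596.3 164.4]
7.75 [ 607.7 -112.2   92.1] [-0.2  0.   0.2] 13.1
rel units [ 0.0705 -0.1225 -0.0007] tool y world [ 0.953 -0.303  0.012] pos [ 607.7 -112.2   92.1]
turn units -0.15808053513839532
```

View pics/scene10.png

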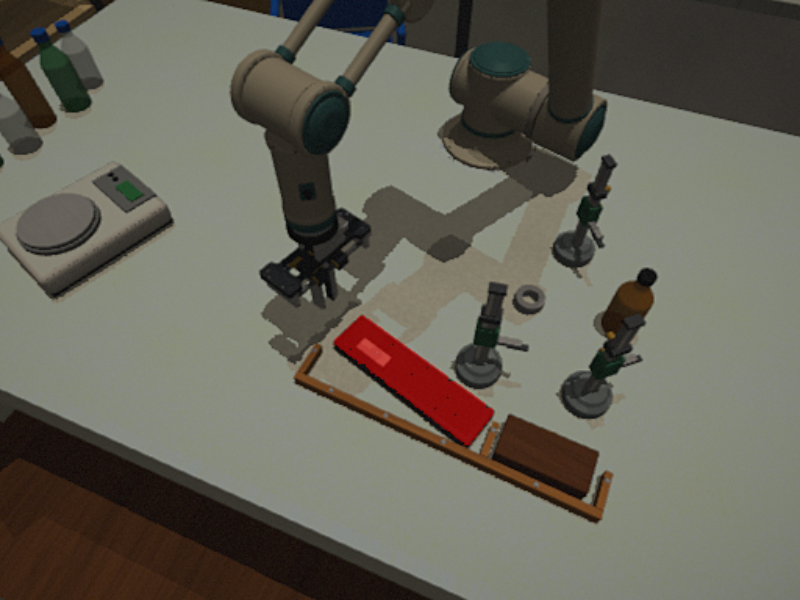

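The case's left end at about (480,425) lies in the bay behind the gauge, while the right end at (355,330) is still outside. The gauge hasn't moved. Next I swing the right end in.

```bash
python3 rel.py 570 25 92 -0.06;python3 rel.py 570 25 30 -0.06
```

```text
rel units [ 2.386e-01 -1.550e-01  2.000e-04] tool y world [ 0.953 -0.303  0.012] pos [ 607.7 -112.2   92.1]
turn units -0.15808053513839532
rel units [ 0.2376 -0.1565  0.1242] tool y world [ 0.953 -0.303  0.012] pos [ 607.7 -112.2   92.1]
turn units -0.15808053513839532
```

>>> {"method": "servo_tool", "body": {"moves": [[-1,0.03,-0.09,0,-0.05],[-1,0.11,-0.156,0,-0.12],[-1,0.18,-0.156,0,-0.158],[-1,0.238,-0.156,0,-0.158],[-1,0.238,-0.156,0.04,-0.158]]}}

```text
t: 8.25
tool_pos: [571.7, 27.6, 73.0]
tool_rot: [0.727, 0.687, 0.008, 0.005]
contact_force: [0.6, -0.3, -0.4]
grip_width: 0.4
```

```bash
python3 rel.py 570 25 30 -0.06;python3 rel.py 580 24 30
```

```text
rel units [-0.006  -0.0046  0.0859] tool y world [ 0.998 -0.057  0.018] pos [571.7  27.6  73. ]
turn units 0.001687718125572911
rel units [-0.0069  0.0155  0.0862] tool y world [ 0.998 -0.057  0.018] pos [571.7  27.6  73. ]
```

>>> {"method": "servo_tool", "body": {"moves": [[-1,-0.006,-0.004,0.05,0],[-1,-0.006,-0.004,0.086,0],[-1,-0.006,0.008,0.086,0],[-1,-0.006,0.02,0.086,0],[-1,-0.006,0.032,0.086,0]]}}

```text
t: 8.75
tool_pos: [589.6, 23.5, 30.9]
tool_rot: [0.727, 0.686, 0.009, 0.005]
contact_force: [0.5, 1.0, -0.2]
grip_width: 0.5
```

>>> {"method": "servo_tool", "body": {"moves": [[-1,0,0.014,0,0],[-1,0,0.028,0,0],[-1,0,0.042,0,0],[-1,0,0.056,0,0]]}}

```text
t: 9.15
tool_pos: [617.1, 21.6, 31.6]
tool_rot: [0.727, 0.686, 0.008, 0.005]
contact_force: [-3.4, -0.6, 2.0]
grip_width: 0.6
```

```bash
python3 look.py 11
```

```text
scene case world [680.8  68.9] [289.4  77.5] yaw -0.208 | rack [-57.3  10.7] relyaw -0.147 2709
  Lend [-36.  154.1] Rend [ -78.6 -132.8]
  gauge [595.7 165.1]
9.2 [619.4  21.6  31.7] [ 0.1 -1.3 -0.4] 0.5
```

View pics/scene11.png

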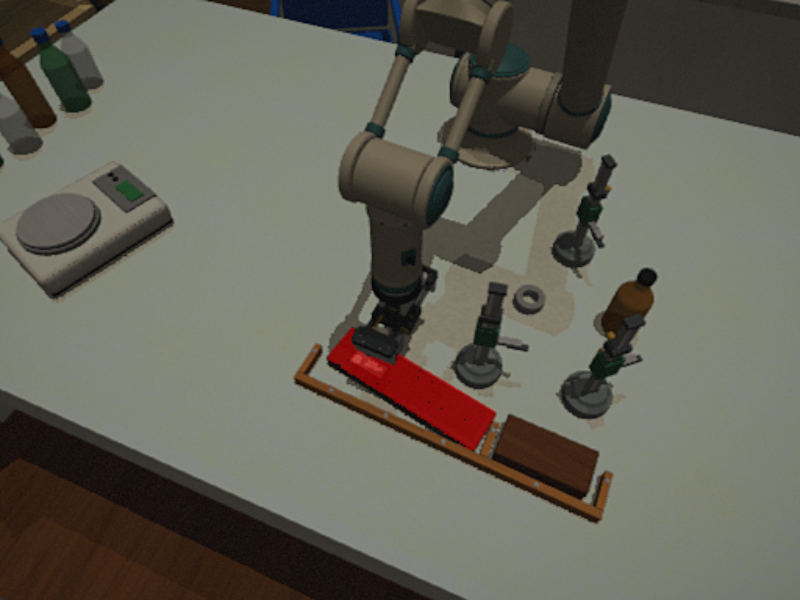

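>>> {"method": "servo_tool", "body": {"moves": [[-1,0,0.01,0,0],[-1,0,0.02,0,0],[-1,0,0.03,0,0],[-1,0,0.04,0,0]]}}

```text
t: 9.6
tool_pos: [639.8, 20.3, 32.0]
tool_rot: [0.727, 0.686, 0.009, 0.006]
contact_force: [-2.2, -1.4, -0.8]
grip_width: 0.7
```

```bash
python3 look.py 12
```

```text
scene case world [696.6  71. ] [289.8  77.6] yaw -0.096 | rack [-41.6  13.7] relyaw -0.035 2800
  Lend [-36.4 158.6] Rend [ -46.7 -131.2]
  gauge [595.7 164.6]
9.65 [641.1  20.3  32.1] [-0.3 -0.2 -0.9] 0.1
```

>>> {"method": "servo_tool", "body": {"moves": [[-1,0,0.006,0,0],[-1,0,0.012,0,0],[-1,0,0.016,0,0]]}}

```text
t: 9.95
tool_pos: [646.7, 19.9, 32.1]
tool_rot: [0.727, 0.686, 0.008, 0.004]
contact_force: [-8.7, -1.4, 6.5]
grip_width: 0.5
```

```bash
python3 look.py 13
```

```text
scene case world [701.8  71. ] [289.5  78.8] yaw -0.046 | rack [-36.5  14. ] relyaw 0.015 2827
  Lend [-38.6 159. ] Rend [ -34.3 -131. ]
  gauge [595.4 164.6]
10.0 [646.7  20.   32.2] [-7.  -2.4  4.3] 0.6
```

The right end is seated, with the left end perhaps 2–4 mm off the strip. I'll back off and push once left of centre to square it.

>>> {"method": "servo_tool", "body": {"moves": [[-1,0,-0.015,0,0],[-1,0,-0.035,0,0],[-1,0.05,-0.035,0,0],[-1,0.1,-0.035,0,0],[-1,0.13,-0.035,0,0]]}}

```text
t: 10.5
tool_pos: [633.2, 87.5, 32.6]
tool_rot: [0.727, 0.687, 0.009, 0.005]
contact_force: [0.9, -0.2, 0.3]
grip_width: 0.4
```

>>> {"method": "servo_tool", "body": {"moves": [[-1,0,0.012,0,0],[-1,0,0.024,0,0],[-1,0,0.034,0,0],[-1,0,0.038,0,0]]}}

```text
t: 10.9
tool_pos: [650.9, 85.7, 32.8]
tool_rot: [0.727, 0.686, 0.008, 0.003]
contact_force: [-6.5, 0.8, 4.5]
grip_width: 0.7
```

```bash
python3 look.py 14
```

```text
scene case world [705.5  70.8] [289.1  85.8] yaw -0.062 | rack [-32.7  14.1] relyaw -0.002 2830
  Lend [-32.4 159.1] Rend [ -33.  -130.9]
  gauge [594.7 164.5]
10.95 [650.9  85.7  32.7] [-4.2  0.3  2.5] 0.5
```

View pics/scene14.png

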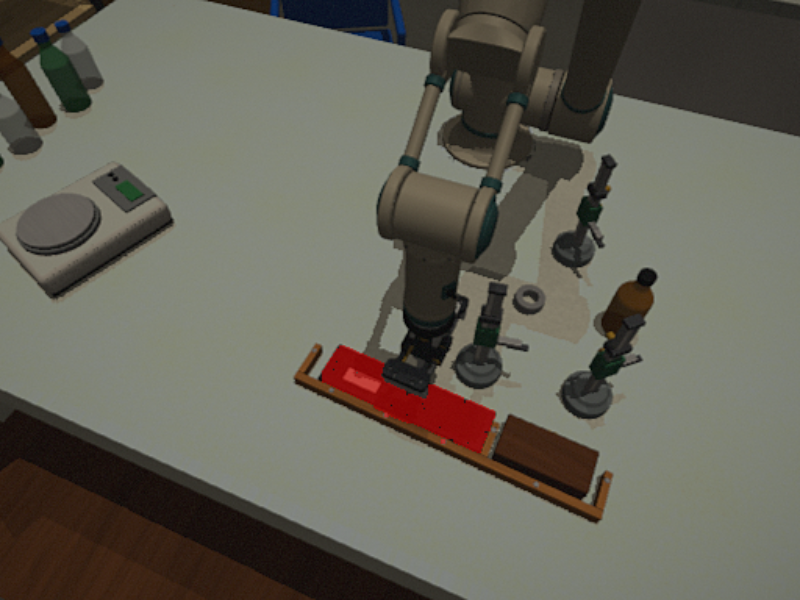

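>>> {"method": "servo_tool", "body": {"moves": [[-1,0,-0.015,0,0],[-1,-0.03,-0.05,0,0],[-1,-0.1,-0.06,-0.05,0],[-1,-0.16,-0.1,-0.13,0],[-1,-0.2,-0.15,-0.2,0]]}}

```text
t: 11.45
tool_pos: [569.5, -12.0, 130.5]
tool_rot: [0.728, 0.686, 0.008, 0.004]
contact_force: [-0.0, 0.2, 0.9]
grip_width: 0.2
```

```bash
python3 look.py 15 scene side; python3 - <<'E'
from h import *; import pickle
a=pickle.load(open("pics/scene0.pkl","rb"));b=pickle.load(open("pics/scene15.pkl","rb"))
d=cv2.absdiff(a["frame"],b["frame"]).max(2)
for n,(u,v) in dict(bottle=(403,195),ring=(339,191),box=(348,291),gauge=(307,232)).items():
    A=a["frame"][v-14:v+14,u-20:u+20];
    B=b["frame"][v-22:v+22,u-28:u+28]
    r=cv2.matchTemplate(B,A,cv2.TM_CCOEFF_NORMED); _,mx,_,l=cv2.minMaxLoc(r); print(n,"px shift",(l[0]-8,l[1]-8),round(mx,3))
E
```

```text
scene case world [705.5  70.9] [289.   85.8] yaw -0.062 | rack [-32.7  14.2] relyaw -0.002 3128
  Lend [-32.4 159.2] Rend [ -33.  -130.8]
  gauge [595.9 164.7]
side case world [694.5  61.8] [291.1  74. ] yaw -0.062 | rack [-43.1   4.4] relyaw -0.001 1249
  Lend [-42.9 149.4] Rend [ -43.3 -140.6]
  gauge [584.4 160.7]
11.55 [569.5 -12.8 134.8] [ 0.3 -0.  -0.8] 0.7
bottle px shift (0, 0) 0.998
ring px shift (0, 0) 0.984
box px shift (0, 0) 0.983
gauge px shift (0, 0) 0.988
```

View pics/scene15.png

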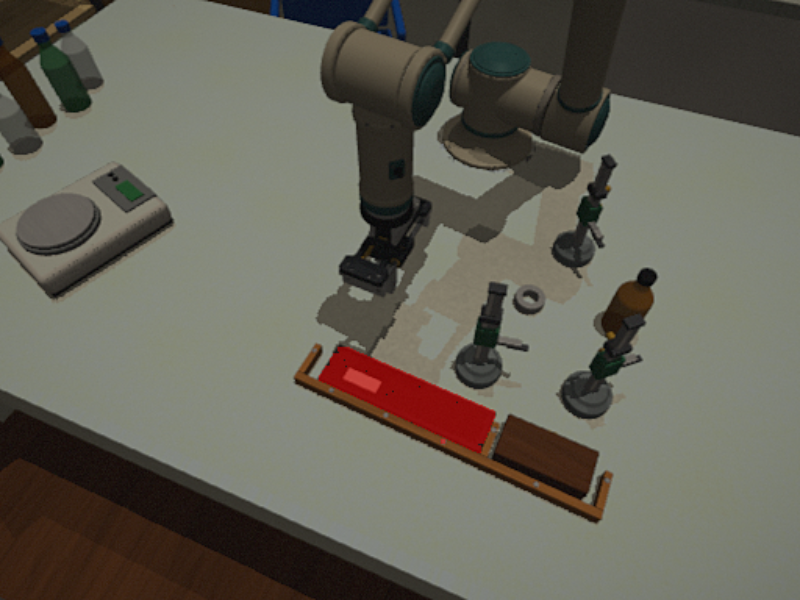

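```bash
python3 -c "
from plant import job
print(job.hand_in())"
```

```text
the job is handed in; nothing more can be done
None
```

The caliper case is home in the empty bay, flat against the back strip, and I handed the job in at about 11.6 s. No verdict came back.

**What I did:**
1. I pushed the case's front face with the closed fingers to tilt it about 0.25 rad.
2. I pushed its right end along its own axis with two fingertips until the left end was behind the height gauge.
3. I swung the right end in, then pushed once left of centre to square it up.

I never gripped or lifted the case, and the contact forces I read stayed under about 12 N.

**Last checks:**
- **Case angle:** within 0.002 rad of parallel to the rack in both camera views.
- **Case depth:** in the scene view the front edge is about 75.6 mm from the strip, where 75 mm is flush. That view's centre reading of x -32.7 mm is biased because its mask took in some rack pixels. The side view gave x about -43 mm, and its calibration is offset by several mm.
- **Case sideways position:** the two views disagree, at about +14 mm (scene) and +4 mm (side). The case rests at or near the left divider, which limits it to +13 mm, inside the 20 mm tolerance.
- **Height gauge, bottle, ring gauge and box:** no pixel shift against the first scene picture. The side view's gauge reading was about 9 mm off the one from the start. I put that down to a change I had made in the height band used to find it, since the scene view repeated within 1–2 mm.

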